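# Point out the unbalanced place on a centrifuge rotor

## Task

One of the three capped tubes in the centrifuge rotor has no tube directly across from it: show a colleague by pointing down at that tube, fingertips a finger's breadth or two above the middle of its cap, for a good two seconds. Then rise and point in the same way for a good two seconds just above the mouth of the empty tube holder directly across from it, where the balance tube belongs, and finish still pointing there. Come down to each from well above, point at no other holder, and do not touch, move or lift anything.

Things in the scene. Friction and masses are not known exactly. Their poses are not given: they have to be found in the camera images.
- rotor: six-place centrifuge rotor, fixed on a black loading stand on the bench, 177 mm across, about 115 mm high; aluminium hub and arms carrying six upright, open steel tube holders, evenly spaced every 60 degrees on a circle of 75 mm radius about its axis. Origin: on that axis, at the bench surface; z up. It stands at any angle about z.
- place0 (a point): centre of the open mouth of tube holder 0 of the rotor (115 mm above the bench; holder 27 mm across outside, 23 mm inside, 82 mm deep); holders are numbered counter-clockwise from above, so the one directly across is number 3. A tube in a holder shares its vertical axis within about 2 mm, and its cap's top stands 28 mm above this point. Which holders are filled changes from start to start: compare with the tubes' positions.
- place1 (a point): centre of the open mouth of tube holder 1 of the rotor (115 mm above the bench; holder 27 mm across outside, 23 mm inside, 82 mm deep); holders are numbered counter-clockwise from above, so the one directly across is number 4. A tube in a holder shares its vertical axis within about 2 mm, and its cap's top stands 28 mm above this point. Which holders are filled changes from start to start: compare with the tubes' positions.
- place2 (a point): centre of the open mouth of tube holder 2 of the rotor (115 mm above the bench; holder 27 mm across outside, 23 mm inside, 82 mm deep); holders are numbered counter-clockwise from above, so the one directly across is number 5. A tube in a holder shares its vertical axis within about 2 mm, and its cap's top stands 28 mm above this point. Which holders are filled changes from start to start: compare with the tubes' positions.
- place3 (a point): centre of the open mouth of tube holder 3 of the rotor (115 mm above the bench; holder 27 mm across outside, 23 mm inside, 82 mm deep); holders are numbered counter-clockwise from above, so the one directly across is number 0. A tube in a holder shares its vertical axis within about 2 mm, and its cap's top stands 28 mm above this point. Which holders are filled changes from start to start: compare with the tubes' positions.
- place4 (a point): centre of the open mouth of tube holder 4 of the rotor (115 mm above the bench; holder 27 mm across outside, 23 mm inside, 82 mm deep); holders are numbered counter-clockwise from above, so the one directly across is number 1. A tube in a holder shares its vertical axis within about 2 mm, and its cap's top stands 28 mm above this point. Which holders are filled changes from start to start: compare with the tubes' positions.
- place5 (a point): centre of the open mouth of tube holder 5 of the rotor (115 mm above the bench; holder 27 mm across outside, 23 mm inside, 82 mm deep); holders are numbered counter-clockwise from above, so the one directly across is number 2. A tube in a holder shares its vertical axis within about 2 mm, and its cap's top stands 28 mm above this point. Which holders are filled changes from start to start: compare with the tubes' positions.
- tube_a: capped sample tube (loose, about 22 g), white body 19 mm across, 110 mm tall overall, its blue screw cap 23 mm across and 15 mm high at the top; origin at the centre of its underside, z up, so the cap's top is 110 mm above the origin. It stands in one of the rotor's holders; the three are alike, and which one has no partner across changes.
- tube_b: capped sample tube (loose, about 22 g), white body 19 mm across, 110 mm tall overall, its blue screw cap 23 mm across and 15 mm high at the top; origin at the centre of its underside, z up, so the cap's top is 110 mm above the origin. It stands in one of the rotor's holders; the three are alike, and which one has no partner across changes.
- tube_c: capped sample tube (loose, about 22 g), white body 19 mm across, 110 mm tall overall, its blue screw cap 23 mm across and 15 mm high at the top; origin at the centre of its underside, z up, so the cap's top is 110 mm above the origin. It stands in one of the rotor's holders; the three are alike, and which one has no partner across changes.
- stand: small grey one-tube stand, fixed, 60 x 60 mm foot and an upright sleeve to 97 mm height, beside the rotor; origin at the centre of its underside
- spare: capped sample tube (loose, about 22 g), white body 19 mm across, 110 mm tall overall, its blue screw cap 23 mm across and 15 mm high at the top; origin at the centre of its underside, z up, so the cap's top is 110 mm above the origin. This is the balance tube waiting in the small stand, cap top 125 mm above the bench; it is not on the rotor and is left alone.
- bottle: clear reagent bottle with yellow cap, 72 mm across, 150 mm high, loose bystander; origin at the centre of its underside
- pipette: white hand pipette lying on the bench beyond the rotor, about 240 mm long along its x axis, 24 mm high, loose bystander; origin under the middle of its grip

How it is judged:
By the outcome, as a careful person would: the job done as asked, in the order asked, and still so for the second after the job is handed in, with the robot touching nothing.
It also fails if it takes over 42 s, if anything falls off the work surface, if the arm or the gripper's body presses on something with over 40 N, if the wrist force passes 120 N, or if a joint passes its speed limit or range.

## Robot

A 7-joint arm with a two-finger parallel gripper is mounted at the origin on the work surface. World frame = base frame: x ahead of the robot, y to its left, z up, the work surface at z = 0. Lengths are in m, angles in rad, forces in N, time in s.
With the tool pointing down it reaches from about 0.425 to 0.8 m from the base axis. Payload 8.3 kg.
Tool frame: the origin (TCP) lies at the very end of the fingers, on their centre line; the grasp point (between the pads) lies 19 mm behind it; x points along the fingers, z is the direction in which the jaws open and shut, and the axes are right-handed (so a half turn about x gives the same grasp; the last joint's range is limited). The gripper opens to 85 mm and grips with 20 to 120 N. Pads are 22 mm wide; open, the fingers measure 114 mm over their backs; the gripper's body (76 mm by 85 mm) begins 54 mm behind the grasp point. The pads swing forward as they close: fully open they stand 13 mm farther back than shut.
Start: joints at [-1.33, 0.383, 0.016, 1.37, -0.006, 1.388, -0.046], TCP at [0.187, 0.596, 0.231] pointing down, gripper open.
Joint ranges: [-2.95, 2.95], [-0.25, 2.06], [-1.52, 1.56], [0.18, 2.33], [-1.44, 4.58], [0.02, 2.06], [-3.01, 3.01]. Speed limits (rad/s): [2.39, 2.39, 3.01, 3.01, 3.14, 3.14, 3.14].

## Interface

Orientations are given as a unit quaternion [x, y, z, w].
In Python, from plant import env, viewer, find_in gives the robot as it stands.
- The arm moves only by the shell command python3 -m handwheel 'ROWS' [FORCE]. ROWS is text: rows parted by semicolons, each of 7 numbers parted by spaces: the closure, from -1 (fully open) to 1 (shut), then the shift along the world's x, y, z in m, then the turn, a rotation vector about the world's x, y, z in degrees. In form: fingers dx dy dz ax ay az; .... A call has 1 to 12 rows; each row is the pose to reach, as a shift and turn from the pose measured when the call began; what a row does not reach only later rows make up. A row lasts 1/12 s, in which the tool goes at most 41.7 mm and 7.16 degrees, less where a joint would pass 70% of its speed; a pose out of reach is approached as far as the arm can. A call with a gripper value outside its range is refused whole. The fingers move at their own pace and stop on an object; FORCE is the grip in N (left out, the last holds). Time passes only in rows, so rows that repeat a pose let the fingers close. It gives the time, the measured TCP pose, the force and the opening at its end, in the units of the state.
- env.state(): the state, without advancing time (a new reading comes with each control period).
- viewer.get_image(name): name is "scene" or "top"; returns a dict with "image" (420x560x3 uint8, red, green, blue), "vertical_fov" (degrees; the focal length in pixels is half the picture's height over the tangent of half this angle, whatever the lens; pixels are square), "cx", "cy" (the principal point, pixels), "view" (4x4, takes a point from world to camera coordinates). Camera axes: x right, y down, z forward; pixel columns grow to the right and rows downward; lengths in m; the calibration is good to about 2 mm. A picture is of the moment at which its call begins. There is no depth.
- env.close_job(): hands the job in, once; it reports no verdict.
Trained networks look in a picture, given as the dict that the camera call returned (one of the last four; its "shot" number tells which), for a name from the list of things; names that differ only in an ending like _2 or _b are one class to them, and where a whole thing is asked for, a point or a joint stands for the part that bears it (a point fixed in the world has none). Each returns a list of dicts, best first, with "p" (0 to 1); they miss things now and then, are a little off and sometimes report something else, mostly with a low value. They report only what shows in the picture. A call takes as long as a camera call.
- find_in(picture, thing): "pixel" ([column, row] in pixels, amid what is visible of it).
The state is a dict: "t": time; "joints": joint angles; "joint_velocities": joint speeds; "tau": joint torques, N m; "tcp_pos": TCP position; "tcp_rot": TCP orientation; "contact_force": force on the tool from outside, world axes, zero at the start; "wrist_torque": the same for the moment, N m; "gripper_width": opening from 0.0 (shut) to 1.0 (fully open).
Only numpy, scipy, OpenCV 4.12 (cv2) and the standard library are available. Lean on these libraries where they do the work, as an engineer would, in place of code of your own. Each camera call takes 0.05 s, during which the arm holds its last target.

## Working session

There is one attempt and no reset: what is moved stays moved. The work goes in short steps, Python scripts to look and compute and a shell command to move; the robot and the scene stay as the last step left them, time stands still between calls to the robot, and variables do not carry over. Pictures are saved under pics/ and viewed, and the job is handed in when it is done.

```bash
ls; mkdir -p pics; python3 - <<'E'
from plant import env, viewer, find_in
import cv2
s=env.state(); print({k:s[k] for k in ('t','tcp_pos','tcp_rot','gripper_width')})
for n in ("scene","top"):
    d=viewer.get_image(n); cv2.imwrite(f"pics/{n}0.png",d["image"][:,:,::-1])
    print(n,d["vertical_fov"],d["cx"],d["cy"],d["view"], d.get("shot"), [k for k in d])
    for t in ("tube_a","rotor","spare","place0","stand","bottle"):
        print(t,[(round(r["p"],2),[round(float(x),1) for x in r["pixel"]]) for r in find_in(d,t)])
E
```

```text
pics
{'t': 0.0, 'tcp_pos': array([0.18674638, 0.59594519, 0.23027323]), 'tcp_rot': array([-0.41901134,  0.57043102,  0.41819741,  0.56934073]), 'gripper_width': 0.9976303624570774}
scene 46.46352317958128 283.3484945380605 201.82639178014114 [[-0.77569653  0.63088691 -0.01663124  0.49341028]
 [ 0.53477677  0.64307576 -0.54814904 -0.25912283]
 [-0.33512491 -0.43409131 -0.8362153   1.50907969]
 [ 0.          0.          0.          1.        ]] 1 ['image', 'vertical_fov', 'cx', 'cy', 'view', 'shot']
tube_a [(0.68, [348.4, 249.5]), (0.54, [310.8, 202.2]), (0.47, [297.6, 225.7])]
rotor [(0.83, [328.8, 238.4])]
spare [(0.59, [405.7, 312.5])]
place0 [(0.96, [327.5, 243.9])]
stand [(0.58, [398.6, 328.0])]
bottle [(0.73, [245.7, 121.6])]
top 50.966455464832734 279.51301391718374 214.37095751110817 [[-1.01141560e-03 -9.99987132e-01  4.97118672e-03 -1.70996253e-02]
 [-9.99632733e-01  8.76407741e-04 -2.70856206e-02  6.28582255e-01]
 [ 2.70809153e-02 -4.99675579e-03 -9.99620756e-01  1.12748376e+00]
 [ 0.00000000e+00  0.00000000e+00  0.00000000e+00  1.00000000e+00]] 2 ['image', 'vertical_fov', 'cx', 'cy', 'view', 'shot']
tube_a [(0.63, [190.8, 230.5]), (0.23, [225.6, 235.4])]
rotor [(0.76, [226.8, 235.8])]
spare [(0.68, [114.5, 229.9]), (0.66, [223.1, 233.8])]
place0 [(0.59, [221.9, 234.1])]
stand [(0.67, [127.8, 230.8]), (0.16, [242.5, 207.0])]
bottle [(0.67, [406.9, 264.3])]
```

View pics/scene0.png

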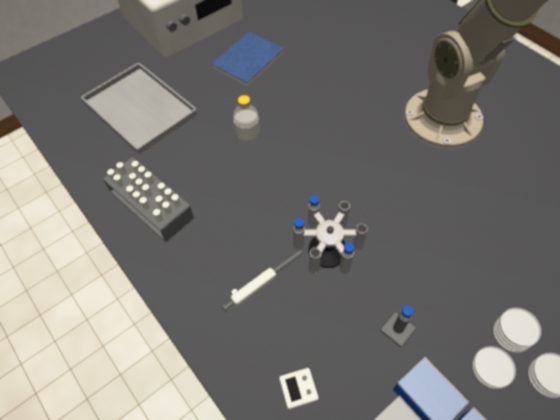

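View pics/top0.png

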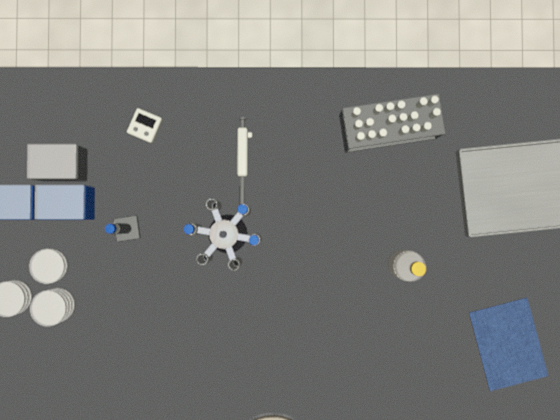

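The top view shows caps at about (190,229), (254,239) and (243,209). The first two are opposite each other. The one at (243,209) is alone, and the holder across from it, at about (202,259), is empty. In the scene view the lone cap is at (299,224) and the empty holder at (362,229). Next I'll measure these precisely.

```bash
cat > h.py <<'E'
import numpy as np, cv2
def K(d):
    f=d["image"].shape[0]/2/np.tan(np.radians(d["vertical_fov"]/2)); return np.array([[f,0,d["cx"]],[0,f,d["cy"]],[0,0,1]])
def P(d): return K(d)@np.array(d["view"])[:3]
def proj(d,X):
    q=P(d)@np.append(X,1); return q[:2]/q[2]
def blobs(d):
    hsv=cv2.cvtColor(d["image"],cv2.COLOR_RGB2HSV)
    m=cv2.inRange(hsv,(105,180,90),(130,255,255))
    n,l,s,c=cv2.connectedComponentsWithStats(m)
    return [(s[i,4],c[i]) for i in range(1,n) if s[i,4]>15]
def onplane(d,px,z):
    M=P(d); H=np.c_[M[:,0],M[:,1],M[:,2]*z+M[:,3]]
    q=np.linalg.solve(H,[px[0],px[1],1]); return q[:2]/q[2]
E
python3 - <<'E'
from plant import env, viewer, find_in
from h import *
from scipy.optimize import least_squares
D={n:viewer.get_image(n) for n in("scene","top")}
B={n:blobs(D[n]) for n in D}
for n in B:
    for a,c in B[n]: print(n,a,c.round(1))
    box=(170,190,110,90) if n=="top" else (270,180,110,95)
    x,y,w,h=box; cv2.imwrite(f"pics/{n}z.png",cv2.resize(D[n]["image"][y:y+h,x:x+w,::-1],None,fx=7,fy=6.5 if 0 else 6,interpolation=cv2.INTER_CUBIC) if 0 else cv2.resize(D[n]["image"][y:y+h,x:x+w,::-1],None,fx=6,fy=6,interpolation=cv2.INTER_CUBIC))
pairs={"lone":((299,224),(243,209)),"p1":((348,249),(254,239)),"p2":((314,201),(190,229)),"spare":((407,312),(110,229))}
for k,(s,t) in pairs.items():
    near=lambda n,p:min((c for a,c in B[n]),key=lambda c:np.hypot(*(c-p)))
    cs,ct=near("scene",np.array(s)),near("top",np.array(t))
    X=cv2.triangulatePoints(P(D["scene"]),P(D["top"]),cs.reshape(2,1),ct.reshape(2,1)).ravel();X=X[:3]/X[3]
    print(k,cs.round(1),ct.round(1),X.round(4),(proj(D["scene"],X)-cs).round(1),"top@z.136",onplane(D["top"],ct,.137).round(4),"scene",onplane(D["scene"],cs,.137).round(4))
E
```

```text
scene 47 [314.  200.2]
scene 54 [298.6 223.3]
scene 61 [348.3 247.6]
scene 70 [407.  311.2]Traceback (most recent call last):
  File "<stdin>", line 13, in <module>
  File "<stdin>", line 12, in <lambda>
ValueError: min() iterable argument is empty
```

```bash
sleep 1
```

```text
(no output)
```

View pics/topz.png

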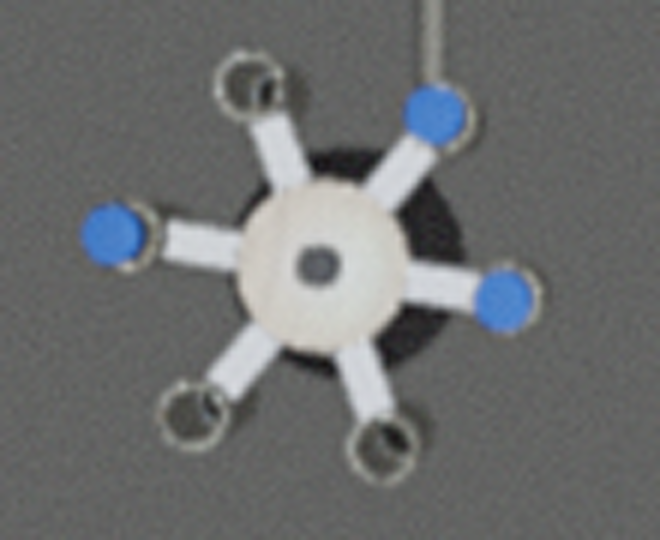

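View pics/scenez.png

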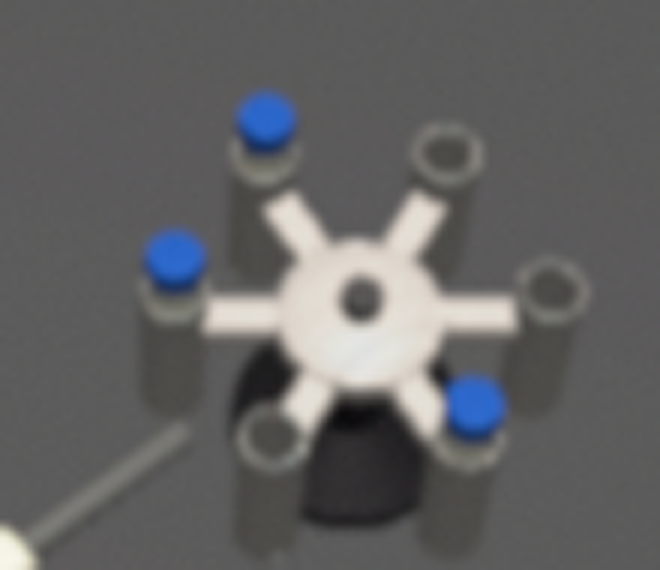

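Both crops confirm this. In the top view the lone cap is at crop (437,117) and the empty holder across from it at (192,414). In the scene view they are at crop (175,258) and (552,291). I'll fit the rotor jointly.

```bash
sed -i 's/(105,180,90)/(100,120,70)/' h.py; python3 - <<'E'
from plant import env, viewer, find_in
from h import *
from scipy.optimize import least_squares
D={n:viewer.get_image(n) for n in("scene","top")}
B={n:blobs(D[n]) for n in D}
rim={"top":[np.array(p)/6+(170-.4,190-.4) for p in((249,84),(192,414),(382,448))],"scene":[np.array(p)/6+(270-.4,180-.4) for p in((448,153),(552,291),(273,437))]}
pairs={"lone":((298.6,223.3),(243,209)),"p1":((348,249),(254,239)),"p2":((314,201),(190,229)),"spare":((407,312),(110,229))}
near=lambda n,p:min((c for a,c in B[n]),key=lambda c:np.hypot(*(c-p)))
tri=lambda a,b:(lambda X:X[:3]/X[3])(cv2.triangulatePoints(P(D["scene"]),P(D["top"]),np.array(a).reshape(2,1),np.array(b).reshape(2,1)).ravel())
caps={"top":[],"scene":[]}
for k,(s,t) in pairs.items():
    cs,ct=near("scene",np.array(s)),near("top",np.array(t))
    X=tri(cs,ct)
    print(k,cs.round(1),ct.round(1),X.round(4),(proj(D["scene"],X)-cs).round(1),"top",onplane(D["top"],ct,.141).round(4),"scene",onplane(D["scene"],cs,.138).round(4))
    if k!="spare": caps["top"].append(ct);caps["scene"].append(cs)
for nm,s,t in(("emptyX",1,1),("e2",0,2),("e3",2,0)):
    X=tri(rim["scene"][s],rim["top"][t]); print(nm,X.round(4),onplane(D["top"],rim["top"][t],.115).round(4),onplane(D["scene"],rim["scene"][s],.115).round(4))
for use in(("top",),("scene",),("top","scene")):
    def res(v):
        pts=[v[:2]+.075*np.array([np.cos(v[2]+i*np.pi/3),np.sin(v[2]+i*np.pi/3)]) for i in range(6)]
        r=[]
        for n in use:
            for L,z in((caps[n],.141 if n=="top" else .139),(rim[n],.115)):
                for p in L:
                    e=[p-proj(D[n],[*q,z]) for q in pts]; r+=list(min(e,key=np.linalg.norm))
        return np.array(r)
    best=min((least_squares(res,[.6,.11,a]) for a in np.radians([0,15,30,45])),key=lambda o:o.cost)
    v=best.x; print(use,v.round(4),"rms px",np.sqrt(np.mean(best.fun**2)).round(2))
    print(np.array([v[:2]+.075*np.array([np.cos(v[2]+i*np.pi/3),np.sin(v[2]+i*np.pi/3)]) for i in range(6)]).round(4).tolist())
E
```

```text
lone [298.6 222.9] [241.8 208.7] [0.6397 0.0676 0.1403] [ 0.7 -0. ] top [0.638  0.0688] scene [0.6401 0.0655]
p1 [348.5 247.2] [253.4 239.8] [ 0.5286  0.09   -0.0769] [-14.2  -0.9] top [0.5671 0.0424] scene [0.5942 0.1872]
p2 [313.9 199.8] [188.4 228.5] [0.6245 0.1364 0.3129] [14.4 -2.4] top [0.5929 0.1901] scene [0.5696 0.0392]
spare [407. 311.] [109.8 228.2] [0.5954 0.3743 0.1223] [ 0.7 -0.1] top [0.594  0.3684] scene [0.6035 0.3756]
emptyX [0.5242 0.1631 0.1161] [0.5228 0.1644] [0.5248 0.162 ]
e2 [0.5112 0.0893 0.1163] [0.5096 0.0906] [0.5119 0.0878]
e3 [0.6522 0.1415 0.116 ] [0.651  0.1427] [0.6529 0.1403]
('top',) [0.5802 0.1165 0.3527] rms px 0.11
[[0.6506, 0.1424], [0.593, 0.1904], [0.5226, 0.1645], [0.5099, 0.0906], [0.5675, 0.0426], [0.6379, 0.0685]]
('scene',) [0.5825 0.1139 0.3565] rms px 0.09
[[0.6527, 0.14], [0.5949, 0.1878], [0.5246, 0.1616], [0.5122, 0.0877], [0.57, 0.0399], [0.6403, 0.0661]]
('top', 'scene') [0.5813 0.1152 0.3542] rms px 0.53
[[0.6517, 0.1412], [0.594, 0.1891], [0.5236, 0.1631], [0.511, 0.0892], [0.5687, 0.0413], [0.639, 0.0673]]
```

The joint fit puts the lone tube at (0.639, 0.067) and the empty holder across from it at (0.5235, 0.163). In my pair list I had swapped the labels of the other two caps between views, but the joint fit doesn't depend on those labels. I'll shut the fingers, rise, and travel high.

```bash
python3 -m handwheel '1 0 0 0.02 0 0 0; 1 0 0 0.05 0 0 0; 1 0 0 0.08 0 0 0; 1 0.015 -0.017 0.09 0 0 0; 1 0.035 -0.041 0.09 0 0 0; 1 0.06 -0.07 0.09 0 0 0; 1 0.085 -0.1 0.09 0 0 0; 1 0.11 -0.13 0.09 0 0 0; 1 0.135 -0.158 0.09 0 0 0; 1 0.155 -0.182 0.09 0 0 0; 1 0.17 -0.2 0.09 0 0 0; 1 0.18 -0.21 0.09 0 0 0'
```

```text
t: 1.9
tcp_pos: [0.3695, 0.3832, 0.3219]
tcp_rot: [-0.417, 0.571, 0.417, 0.571]
contact_force: [0.4, 0.6, -0.4]
gripper_width: -0.0
```

```bash
python3 -m handwheel '1 0.015 -0.018 0 0 0 0; 1 0.04 -0.047 0 0 0 0; 1 0.065 -0.076 0 0 0 0; 1 0.09 -0.105 0 0 0 0; 1 0.115 -0.135 0 0 0 0; 1 0.14 -0.164 0 0 0 0; 1 0.165 -0.193 0 0 0 0; 1 0.19 -0.222 0 0 0 0; 1 0.215 -0.252 0 0 0 0; 1 0.24 -0.281 0 0 0 0; 1 0.26 -0.305 0 0 0 0; 1 0.2695 -0.316 0 0 0 0'; python3 -m handwheel '1 0 0 0 0 0 0; 1 0 0 0 0 0 0; 1 0 0 0 0 0 0'; python3 - <<'E'
from plant import env
print(env.state()['tcp_pos'],env.state()['joints'].round(2) )
E
```

```text
t: 2.9
tcp_pos: [0.6406, 0.062, 0.3213]
tcp_rot: [-0.417, 0.572, 0.415, 0.572]
contact_force: [1.1, -0.2, -0.3]
gripper_width: -0.001
t: 3.15
tcp_pos: [0.6402, 0.0631, 0.3212]
tcp_rot: [-0.417, 0.572, 0.415, 0.572]
contact_force: [-0.3, 1.3, 0.1]
gripper_width: -0.001
[0.64017997 0.06307918 0.32124434] [-0.43  0.43  0.44  1.16 -0.18  1.6   1.23]
```

```bash
python3 -m handwheel '1 -0.001 0.004 0 0 0 0; 1 -0.001 0.004 -0.015 0 0 0; 1 -0.001 0.004 -0.035 0 0 0; 1 -0.001 0.004 -0.055 0 0 0; 1 -0.001 0.004 -0.07 0 0 0; 1 -0.001 0.004 -0.085 0 0 0; 1 -0.001 0.004 -0.1 0 0 0; 1 -0.001 0.004 -0.11 0 0 0; 1 -0.001 0.004 -0.115 0 0 0;1 -0.001 0.004 -0.115 0 0 0;1 -0.001 0.004 -0.115 0 0 0'; python3 - <<'E'
from plant import env, viewer
from h import *
p=env.state()['tcp_pos'];print(p)
for n,b in(("scene",(250,140,130,100)),("top",(190,160,130,100))):
    d=viewer.get_image(n);x,y,w,h=b
    print(n,proj(d,p),proj(d,[.639,.0673,.143]))
    cv2.imwrite(f"pics/{n}1.png",cv2.resize(d["image"][y:y+h,x:x+w,::-1],None,fx=6,fy=6,interpolation=cv2.INTER_CUBIC))
E
```

```text
t: 4.07
tcp_pos: [0.6392, 0.0677, 0.2069]
tcp_rot: [-0.417, 0.572, 0.416, 0.572]
contact_force: [0.1, -0.3, -0.3]
gripper_width: -0.002
[0.63922124 0.06774193 0.20694464]
scene [299.85765779 207.57862566] [299.49179516 222.09832592]
top [239.82305485 206.87546376] [242.41075871 208.21292913]
```

View pics/scene1.png

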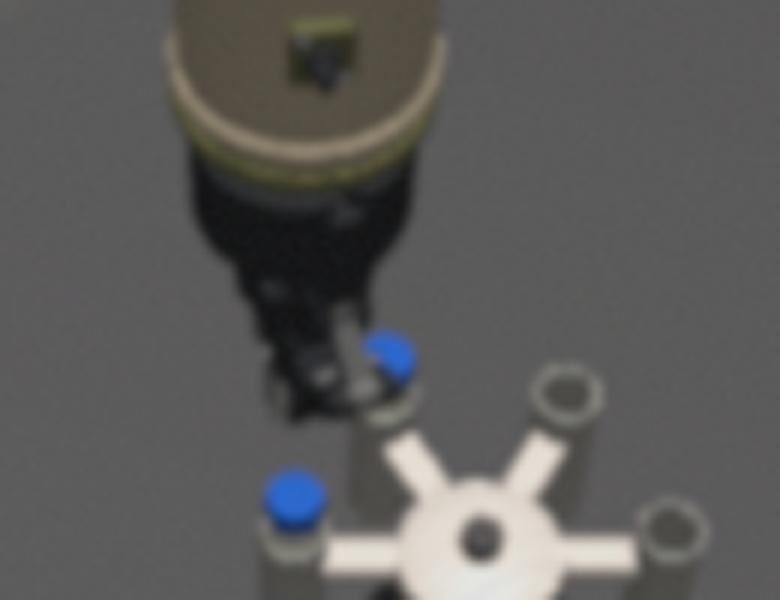

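View pics/top1.png

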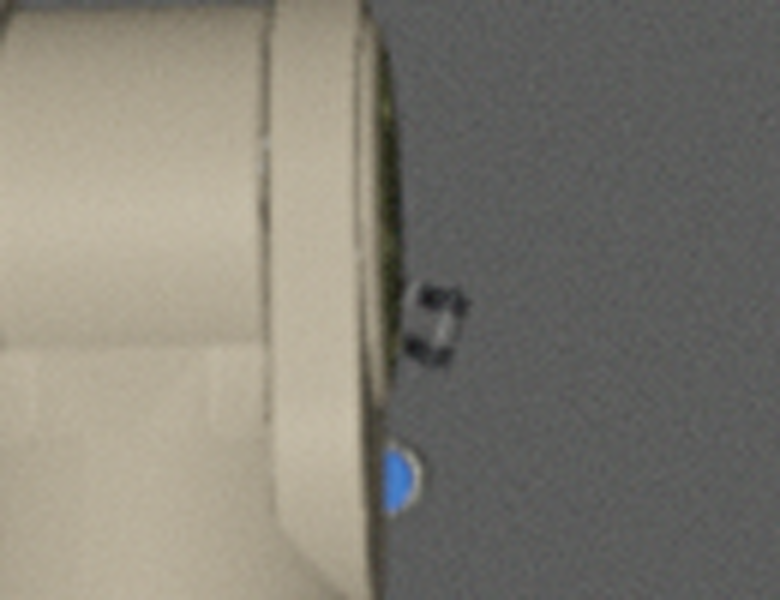

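The picture shows the fingers above the lone cap, with the cap at crop (295,497) and the tips around (300–380,410). I'll enhance it to check the tip location against the reported TCP.

```bash
python3 - <<'E'
from plant import env, viewer
from h import *
p=env.state()['tcp_pos']
from scipy.spatial.transform import Rotation as R
M=R.from_quat(env.state()['tcp_rot']).as_matrix()
d=viewer.get_image("scene");x,y,w,h=270,170,70,60
im=cv2.resize(d["image"][y:y+h,x:x+w,::-1],None,fx=10,fy=10,interpolation=cv2.INTER_CUBIC).astype(float)
im=np.clip(255*(im/255)**.5,0,255).astype(np.uint8)
for X,c in((p,(0,0,255)),(p-.054*M[:,0],(0,255,255)),(np.array([.639,.0673,.143]),(0,255,0))):
    q=(proj(d,X)-(x,y)+.5)*10; cv2.circle(im,tuple(int(v) for v in q),5,c,-1)
# box of closed fingers tips 22 x 29
for a in(-1,1):
  for b in(-1,1):
    q=(proj(d,p+M[:,1]*.011*a+M[:,2]*.0145*b)-(x,y)+.5)*10; cv2.circle(im,tuple(int(v) for v in q),3,(255,0,255),-1)
cv2.imwrite("pics/s2.png",im)
E
```

```text
(no output)
```

View pics/s2.png

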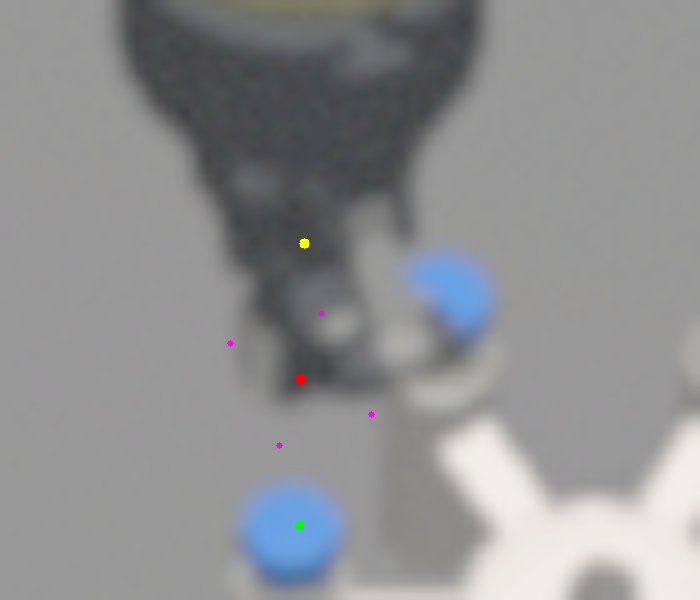

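The reported TCP matches the visible fingertips. The wider lump is a finger knuckle, well above the tips. I'll descend to 25 mm above the cap and hold.

```bash
python3 -m handwheel '1 0 0 -0.01 0 0 0; 1 0 0 -0.02 0 0 0; 1 0 0 -0.028 0 0 0; 1 0 0 -0.034 0 0 0; 1 0 0 -0.038 0 0 0; 1 0 0 -0.039 0 0 0; 1 0 0 -0.039 0 0 0; 1 0 0 -0.039 0 0 0; 1 0 0 -0.039 0 0 0; 1 0 0 -0.039 0 0 0; 1 0 0 -0.039 0 0 0; 1 0 0 -0.039 0 0 0'
for i in 1 2 3; do python3 -m handwheel '1 0 0 0 0 0 0; 1 0 0 0 0 0 0; 1 0 0 0 0 0 0; 1 0 0 0 0 0 0; 1 0 0 0 0 0 0; 1 0 0 0 0 0 0; 1 0 0 0 0 0 0; 1 0 0 0 0 0 0; 1 0 0 0 0 0 0; 1 0 0 0 0 0 0; 1 0 0 0 0 0 0; 1 0 0 0 0 0 0'; done
```

```text
t: 5.22
tcp_pos: [0.6398, 0.0671, 0.1687]
tcp_rot: [-0.417, 0.571, 0.415, 0.572]
contact_force: [-0.5, 0.6, 0.6]
gripper_width: 0.001
t: 6.22
tcp_pos: [0.6398, 0.0671, 0.1687]
tcp_rot: [-0.417, 0.571, 0.415, 0.572]
contact_force: [-0.2, 0.5, -0.2]
gripper_width: 0.0
t: 7.22
tcp_pos: [0.6398, 0.0672, 0.1687]
tcp_rot: [-0.417, 0.571, 0.415, 0.572]
contact_force: [0.4, -1.3, -0.3]
gripper_width: -0.001
t: 8.22
tcp_pos: [0.6399, 0.0671, 0.1687]
tcp_rot: [-0.417, 0.571, 0.415, 0.572]
contact_force: [0.2, 0.3, -0.3]
gripper_width: -0.002
```

```bash
python3 -m handwheel '1 0 0 0.01 0 0 0; 1 0 0 0.03 0 0 0; 1 0 0 0.055 0 0 0; 1 0 0 0.08 0 0 0; 1 0 0 0.1 0 0 0; 1 0 0 0.115 0 0 0; 1 0 0 0.12 0 0 0; 1 0 0 0.12 0 0 0'
python3 -m handwheel '1 -0.01 0.008 0 0 0 0; 1 -0.025 0.021 0 0 0 0; 1 -0.045 0.037 0 0 0 0; 1 -0.065 0.054 0 0 0 0; 1 -0.085 0.07 0 0 0 0; 1 -0.1 0.083 0 0 0 0; 1 -0.112 0.092 0 0 0 0; 1 -0.116 0.096 0 0 0 0; 1 -0.116 0.096 0 0 0 0; 1 -0.116 0.096 0 0 0 0'
```

```text
t: 8.88
tcp_pos: [0.6405, 0.067, 0.2908]
tcp_rot: [-0.418, 0.57, 0.414, 0.573]
contact_force: [0.7, 0.1, 0.9]
gripper_width: -0.0
t: 9.72
tcp_pos: [0.5247, 0.1626, 0.2903]
tcp_rot: [-0.418, 0.57, 0.414, 0.573]
contact_force: [-0.2, -0.6, -0.1]
gripper_width: -0.003
```

```bash
python3 -m handwheel '1 -0.001 0 -0.01 0 0 0; 1 -0.001 0 -0.03 0 0 0; 1 -0.001 0 -0.055 0 0 0; 1 -0.001 0 -0.075 0 0 0; 1 -0.001 0 -0.09 0 0 0; 1 -0.001 0 -0.105 0 0 0; 1 -0.001 0 -0.112 0 0 0; 1 -0.001 0 -0.115 0 0 0; 1 -0.001 0 -0.115 0 0 0'
python3 - <<'E'
from plant import env, viewer
from h import *
p=env.state()['tcp_pos'];print(p)
d=viewer.get_image("scene");x,y,w,h=280,170,110,90
im=cv2.resize(d["image"][y:y+h,x:x+w,::-1],None,fx=7,fy=6.5 if 0 else 7,interpolation=cv2.INTER_CUBIC)[:600]
im=(255*(im/255.)**.6).astype(np.uint8)
for X,c in((p,(0,0,255)),(np.array([.5236,.1631,.115]),(0,255,0))):
    q=(proj(d,X)-(x,y)+.5)*7; cv2.circle(im,tuple(int(v) for v in q),4,c,-1)
cv2.imwrite("pics/s3.png",im)
E
```

```text
t: 10.47
tcp_pos: [0.5237, 0.1617, 0.1744]
tcp_rot: [-0.417, 0.571, 0.414, 0.573]
contact_force: [0.2, -0.1, 1.4]
gripper_width: -0.005
[0.52368853 0.16174564 0.17441831]
```

View pics/s3.png

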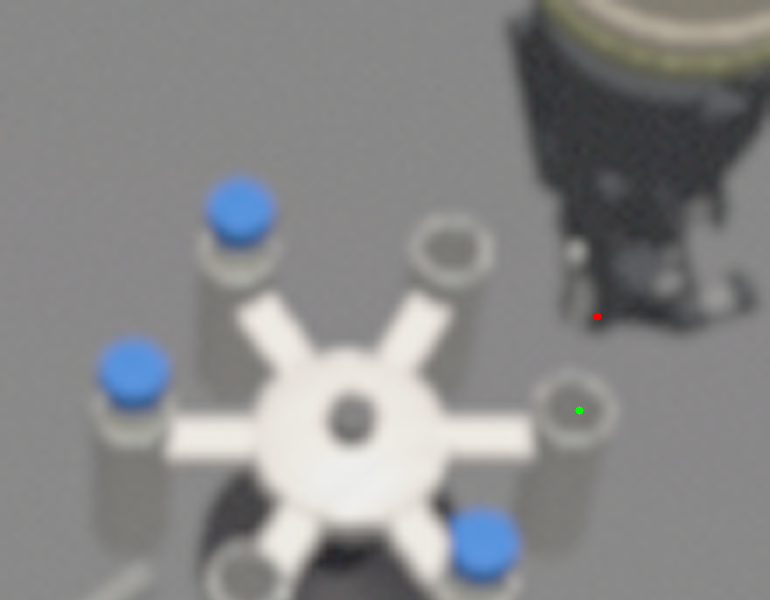

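The tip at (597,316) is above the empty holder's mouth at (578,410), and nothing has moved. I'll descend to 25 mm above the mouth and hold.

```bash
python3 -m handwheel '1 0 0.001 -0.01 0 0 0; 1 0 0.001 -0.018 0 0 0; 1 0 0.001 -0.026 0 0 0; 1 0 0.001 -0.031 0 0 0; 1 0 0.001 -0.034 0 0 0; 1 0 0.001 -0.034 0 0 0; 1 0 0.001 -0.034 0 0 0; 1 0 0.001 -0.034 0 0 0; 1 0 0.001 -0.034 0 0 0; 1 0 0.001 -0.034 0 0 0; 1 0 0.001 -0.034 0 0 0; 1 0 0.001 -0.034 0 0 0'
for i in 1 2 3; do python3 -m handwheel '1 0 0 0 0 0 0; 1 0 0 0 0 0 0; 1 0 0 0 0 0 0; 1 0 0 0 0 0 0; 1 0 0 0 0 0 0; 1 0 0 0 0 0 0; 1 0 0 0 0 0 0; 1 0 0 0 0 0 0; 1 0 0 0 0 0 0; 1 0 0 0 0 0 0; 1 0 0 0 0 0 0; 1 0 0 0 0 0 0'; done
python3 - <<'E'
from plant import env, viewer
from h import *
d=viewer.get_image("scene");x,y,w,h=270,170,110,85
cv2.imwrite("pics/s4.png",cv2.resize(d["image"][y:y+h,x:x+w,::-1],None,fx=7,fy=7,interpolation=cv2.INTER_CUBIC))
for a,c in blobs(d): print(a,c.round(1))
E
```

```text
t: 11.52
tcp_pos: [0.5241, 0.1631, 0.1415]
tcp_rot: [-0.417, 0.571, 0.414, 0.573]
contact_force: [-0.7, -0.2, -0.6]
gripper_width: -0.002
t: 12.52
tcp_pos: [0.5241, 0.1631, 0.1415]
tcp_rot: [-0.417, 0.571, 0.414, 0.573]
contact_force: [0.3, 0.3, -0.1]
gripper_width: -0.0
t: 13.52
tcp_pos: [0.5241, 0.1631, 0.1415]
tcp_rot: [-0.417, 0.571, 0.414, 0.573]
contact_force: [-0.8, -0.0, -0.1]
gripper_width: 0.001
t: 14.52
tcp_pos: [0.5241, 0.1631, 0.1415]
tcp_rot: [-0.417, 0.571, 0.414, 0.573]
contact_force: [0.8, 1.3, -0.2]
gripper_width: 0.0
795 [246.4  57.4]
72 [313.9 199.8]
80 [298.6 222.9]
84 [348.5 247.2]
99 [407. 311.]
252 [410.2 402.2]
```

View pics/s4.png

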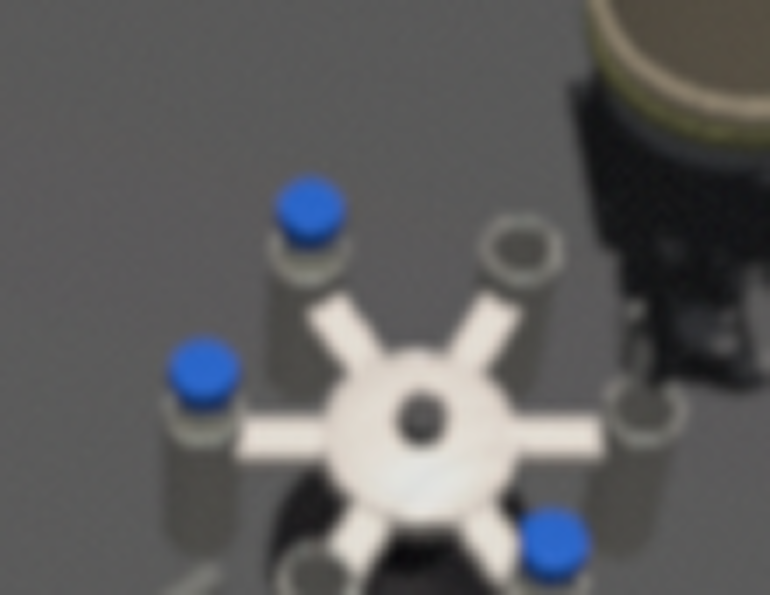

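The fingertips are at about (655,385), just above the empty mouth at (645,410). All four caps are at the same pixels as before, so I'm handing in.

```bash
python3 - <<'E'
from plant import env
print(env.close_job())
E
```

```text
the job is handed in; nothing more can be done
None
```

I pointed at the unpaired tube, then at the empty holder directly across from it, and handed in at about 14.6 s with the arm still pointing there.

- **Unpaired tube:** I shut the fingers and came straight down over its cap at (0.639, 0.067). I held for just over 3 s with the fingertips about 26 mm above the cap and within 1 mm of its measured centre.
- **Empty holder:** I rose to z = 0.29, moved across and came straight down over its mouth at (0.5235, 0.163). I held for just over 3 s with the fingertips about 26 mm above the mouth and within 1 mm of its measured centre.
- **Nothing touched:** The reported force on the tool stayed at noise level, under 2 N at every reading. In the last picture all four tube caps, the spare's included, were at the same pixels as at the start.
- **Disagreements:** The two cameras put the rotor about 3.5 mm apart, so I used the joint fit between them; the positions could be about 2 mm off. I also swapped two cap labels between the views in one measurement, so those two triangulated positions were wrong. I did not use them.

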